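# Load a counting slide under the stage clip

### The arm

A 6-joint arm with a two-finger parallel gripper is mounted at the origin on the work surface. World frame = base frame: x ahead of the robot, y to its left, z up, the work surface at z = 0. Lengths are in m, angles in rad, forces in N, time in s.
With the tool pointing down it reaches from about 0.35 to 0.875 m from the base axis. Payload 15.5 kg.
Tool frame: the origin (TCP) lies midway between the tips of the shut fingers; the grasp point (between the pads) lies behind it (robot.grasp_offset is the z of the grasp point in the tool frame, in m); z points along the fingers, y is the line along which they close (so a half turn about z gives the same grasp; the last joint's range is limited). The gripper opens to 85 mm and grips with 20 to 120 N. Pads are 22 mm wide; open, the fingers measure 114 mm over their backs; the gripper's body (76 mm by 85 mm) begins 54 mm behind the grasp point. The pads swing forward as they close: fully open they stand 13 mm farther back than shut.
Start: joints at [-0.096, 0.494, 1.345, -0, 1.302, -0.096], TCP at [0.625, 0, 0.231] pointing down, gripper open.
Joint ranges: [-2.91, 2.91], [-0.82, 2.16], [0.22, 2.67], [-1.22, 4.37], [0.12, 2.79], [-3.08, 3.08]. Speed limits (rad/s): [1.89, 1.89, 2.57, 3.01, 3.01, 3.01].

### API

Orientations are given as a 3x3 rotation matrix whose columns are the frame's x, y, z axes.
In Python, from bench import sense, eyes, ticket, robot gives the robot as it stands.
- The arm moves only by the tool move_arm, never from a script. Its argument "moves" is a list of rows, each a list of 3 entries, a list of its own where there are three numbers: the shift along the tool's x, y, z in units of 0.2 m (1.0 is 0.2 m), then the turn, a rotation vector about the tool's x, y, z in units of 45 degrees (1.0 is 45 degrees), then the opening, from 0 (shut) to 1 (fully open). In form: [[[dx, dy, dz], [ax, ay, az], gripper], ...]. A call has 1 to 12 rows; each row shifts and turns the commanded pose from where the row before left it, along the tool's axes as they then stand; what a row does not reach is not made up. A row lasts 1/10 s, in which the tool goes at most 50 mm and 8.59 degrees, less where a joint would pass 70% of its speed; a pose out of reach is approached as far as the arm can. A call with a number of a shift or a turn outside -1 to 1 is refused whole. A call with a gripper value outside its range is refused whole. The fingers move at their own pace and stop on an object; "newtons" is the grip in N (left out, the last holds). Time passes only in rows, so rows that do not move let the fingers close. It gives the time, the measured TCP pose, the force, the opening and the grip force at its end, in the units of the state.
- sense(): the state, without advancing time (a new reading comes with each control period).
- eyes.grab_frame(name): name is "scene" or "side" or "wrist"; returns the picture (384x512x3 uint8, red, green, blue); there is no depth.
- eyes.camera_params(name): a dict with "K" (3x3 intrinsics, pixels), "extrinsics" (4x4, takes a point from camera to world coordinates). Camera axes: x right, y up, looking along -z (the intrinsics and any distortion apply to the point x, -y, -z); pixel columns grow to the right and rows downward; lengths in m; the calibration is good to about 2 mm. A picture is of the moment at which its call begins: read the wrist's pose just before it. camera_params takes no time and is no camera call; for the wrist camera it gives the pose at the moment of the call.
- ticket.close_job(): hands the job in; it is judged then, once.
The state is a dict: "clock": time; "joints": joint angles; "dq": joint speeds; "effort": joint torques, N m; "position": TCP position; "eef_rot": TCP orientation; "force": force on the tool from outside, world axes, zero at the start; "wrist_torque": the same for the moment, N m; "gripper_width": finger opening in m; "gripper_force": force on a finger pad.
Only numpy, scipy, OpenCV 4.12 (cv2) and the standard library are available. Lean on these libraries where they do the work, as an engineer would, in place of code of your own. Each camera call takes 0.05 s, during which the arm holds its last target. There are 200 camera calls.

### The job

Load the counting slide on the lit microscope stage: with one fingertip hold the heel of the spring clip down so that its nose stays lifted, and meanwhile with the other fingertip push the slide beneath the nose until its long edge is fully home against both stop pins. Then let go so that the clip comes down and holds the slide there. Only press and push: do not pick up or tip the slide, and leave the jars, bottle and box around the stage alone.

Things in the scene. Friction and masses are not known exactly. Their poses are not given: they have to be found in the camera images.
- stage: Microscope light base fixed to the bench: white box 200 mm (its x) by 180 mm (y), with a flat black plate (186 x 166 mm) on it whose top is 34 mm above the bench. Origin: centre of its underside, at bench height; z up; x points from the front edge towards the clip, the way the slide is pushed. A lit white window, 16 x 66 mm, flush, long along y, is centred on it.
- stage_home (a point): Middle of the lit window, on top of the plate above the stage's origin, 34 mm above the bench, with the stage's axes. The slide is home when its centre is over this point in x and its long sides lie along y; its centre may be up to 14 mm to either side in y.
- stop_pins (a point): Point on the plate midway between two upright steel stop pins, 6 mm in diameter and 4.5 mm high, axes like the stage's. The pins stand 24 mm to either side in y; this point is on the line of their front faces, 14 mm from stage_home in x. The clip lies between the pins, along the stage's x.
- clip_hinge (a point): Hinge of the clip, 2 mm above the plate, x = +32 mm, y = 0 on the stage, with the stage's axes. It lies between two fixed ears 5.5 mm high, which span 3 mm before and behind it and end 11 mm to either side. The spring always closes the clip: moment 0.03 N m at rest, 0.07 N m at the end of travel, so about 3.5 N holds the heel down 20 mm behind the hinge.
- clip (a joint): Angle of the steel spring clip about its hinge (axis along the stage's y), rad. 0: at rest, nose 1 mm above the plate, where it blocks the slide. It grows as the heel is pressed: nose underside 4 mm above the plate at 0.13, 6 at 0.22, 8 at 0.30, 12 at 0.50, the end of travel, with the heel flat on the plate (its top 1.5 mm above the plate). About 0.17 with the nose resting on the slide.
- clip_nose (a point): Middle of the underside of the clip's rounded nose, 24 mm in front of the hinge (x = +8 mm on the stage at rest). The nose is 14 mm wide in y; the spring leaf between nose and hinge is arched up to 8.5 mm above the plate at rest.
- clip_heel (a point): Point on the top face of the clip's heel, 20 mm behind the hinge. The heel is a flat steel tab 22 mm wide (y), 1.5 mm thick, from 5 to 36 mm behind the hinge. At rest it slopes up away from the hinge by 0.50 rad (its end 19 mm above the plate); fully pressed it lies level on the plate. At rest this point is at x = +49 mm on the stage, 11 mm above the plate.
- slide_center (a point): Centre (half-way up) of the loose counting slide: flat clear blue-green acrylic plate 76 mm long (its y), 28 mm wide (x), 5 mm thick, about 20 g, with two ruled grids and white ends. It starts flat on the plate in front of the clip, 18 to 34 mm short of home, up to 7 mm to either side, turned up to 0.25 rad.
- stain_jar: Loose bystander: violet jar with red lid, 46 mm in diameter, 58 mm high; origin at the centre of its underside. Do not disturb.
- dropper: Loose bystander: amber bottle with white cap, 34 mm in diameter, 78 mm high; origin at the centre of its underside. Do not disturb.
- blue_pot: Loose bystander: clear pot with blue lid, 42 mm in diameter, 46 mm high; origin at the centre of its underside. Do not disturb.
- cover_box: Loose bystander: red box 45 x 65 mm, 22 mm high; origin at the centre of its underside. Do not disturb.
Mind the look-alikes: they are no part of the job. What is shaped like the part that bears slide_center but red is not meant.

How it is judged:
On the way, in this order (a step that is already met when the one before it is completed fails the run):
1. a finger holds the clip's nose lifted above the slide's thickness while the slide is still in front of it (value of joint clip above 0.22 rad and contact force between the fingers and clip above 0.5 N and x of slide_center in the frame of stage_home below -0.004 m), for 0.1 s.
2. the slide is pushed home to the stop pins while the clip is still held up by a finger (value of joint clip above 0.2 rad and contact force between the fingers and clip above 0.5 N and x of slide_center in the frame of stage_home above -0.003 m), for 0.1 s.
At the end, for the whole second after the job is handed in: The slide lies flat on the stage, home against both stop pins (its centre within 2.5 mm of home along the push, within 14 mm sideways, square within 0.06 rad), and the released clip rests with its nose on it (clip angle 0.12 to 0.21 rad), at rest (x of slide_center in the frame of stage_home between -0.0025 and 0.0025 m and y of slide_center in the frame of stage_home between -0.014 and 0.014 m and z of slide_center in the frame of stage_home between 0.001 and 0.004 m and angle between the y axis of slide_center and the y axis of stage_home, either way round below 0.06 rad and angle between slide_center's own z axis and vertical below 0.05 rad and value of joint clip between 0.12 and 0.21 rad and velocity of joint clip below 0.05 rad/s); the robot touches nothing.
It fails at once if the slide is lifted off the stage (centre raised by more than 6 mm) or tipped by more than 0.2 rad (z of slide_center in the frame of stage_home above 0.0085 m or angle between slide_center's own z axis and vertical above 0.2 rad).
It fails at once if a bystander (jar, bottle, pot or box) is moved by more than 15 mm (distance of any of stain_jar, dropper, blue_pot, cover_box from where it was at the start of the episode above 0.015 m).
It also fails if it takes over 45 s, if anything falls off the work surface, if the arm or the gripper's body presses on something with over 40 N, if the wrist force passes 120 N, or if a joint passes its speed limit or range.

## Working session

There is one attempt and no reset: what is moved stays moved. The work goes in short steps, Python scripts to look and compute and a tool call to move; the robot and the scene stay as the last step left them, time stands still between calls to the robot, and variables do not carry over. Pictures are saved under pics/ and viewed, at most 10 in all, crops included, and the job is handed in when it is done.

Besides the shell and the picture viewer there is one more tool, called after "Call:" in YAML: its name, and indented under it one key for each argument. move_arm: Moves the arm, as the interface text tells. Its arguments: {"type":"object","properties":{"moves":{"type":"array","items":{"type":"array"}},"newtons":{"type":"number"}},"required":["moves"]}

```bash
mkdir -p pics; python3 - <<'E'
from bench import sense, eyes, ticket, robot
import cv2,numpy as np
s=sense();print(s['clock'],s['position'],s['eef_rot'],s['gripper_width'],robot.grasp_offset)
ims=[]
for n in ("scene","side","wrist"):
    p=eyes.camera_params(n);im=eyes.grab_frame(n);np.save(f"pics/{n}0.npy",im);cv2.imwrite(f"pics/{n}0.png",im[:,:,::-1])
    print(n,np.round(p["K"],1).tolist(),np.round(p["extrinsics"],4).tolist(),[k for k in p if k not in("K","extrinsics")])
    ims.append(im)
a=np.vstack([np.hstack(ims[:2]),np.hstack([ims[2],ims[2]*0])])
cv2.imwrite("pics/all0.png",cv2.resize(a[:,:,::-1],(800,600),interpolation=cv2.INTER_AREA))
E
```

```text
0.0 [6.24626210e-01 2.02531690e-05 2.30689632e-01] [[-3.20006469e-05  9.99999235e-01 -1.23634723e-03]
 [ 9.99999996e-01  3.21041685e-05  8.37120624e-05]
 [ 8.37516903e-05 -1.23634455e-03 -9.99999232e-01]] 0.08506897410395643 -0.0187
scene [[389.7, 0.0, 256.7], [0.0, 389.7, 189.0], [0.0, 0.0, 1.0]] [[0.013, -0.5758, 0.8175, 1.2314], [0.9999, 0.0008, -0.0154, 0.0152], [0.0082, 0.8176, 0.5758, 0.5461], [0.0, 0.0, 0.0, 1.0]] []
side [[481.6, 0.0, 256.7], [0.0, 481.6, 180.2], [0.0, 0.0, 1.0]] [[-0.9335, 0.1778, -0.3114, 0.2978], [-0.3585, -0.4425, 0.822, 0.7846], [0.0083, 0.879, 0.4768, 0.5151], [0.0, 0.0, 0.0, 1.0]] []
wrist [[294.7, 0.0, 257.3], [0.0, 294.7, 187.6], [0.0, 0.0, 1.0]] [[1.0, -0.0011, -0.0002, 0.625], [0.0011, 0.9581, 0.2866, 0.073], [-0.0001, -0.2866, 0.9581, 0.3744], [0.0, 0.0, 0.0, 1.0]] []
```

View pics/all0.png

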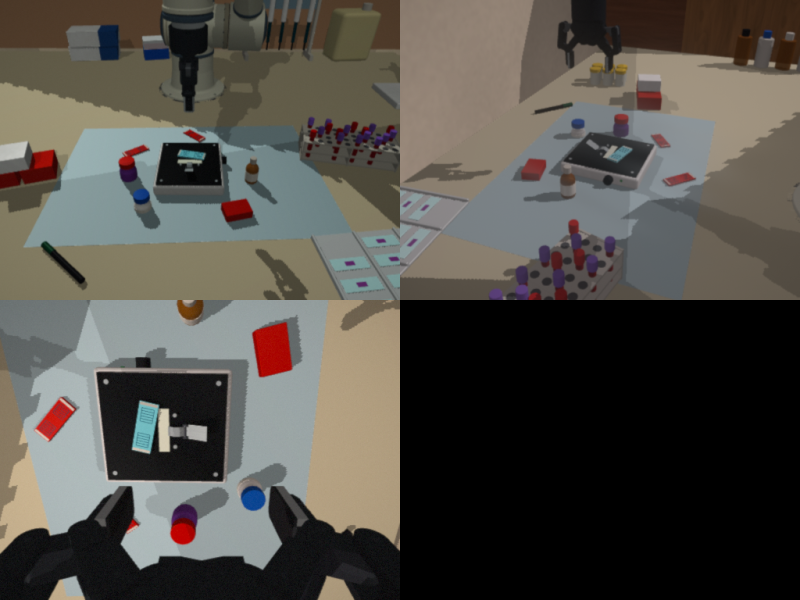

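The wrist picture shows the stage at (165,425), half scale, with the clip to the right (heel at about (197,433)) and the blue-green slide at (146,427). Look-alikes in the wrist view are the red slides at (55,418) and (135,525). The scene and side views also show red slides and, in the tray, other blue-ish slides at the lower right of scene. The one I want is the blue-green slide on the plate. Next I'll measure it and check a close crop.

```bash
cat > h.py <<'E'
import numpy as np,cv2
def ray(p,uv,z):
    K=np.array(p["K"]);E=np.array(p["extrinsics"])
    uv=np.atleast_2d(np.array(uv,float))
    d=np.c_[(uv[:,0]-K[0,2])/K[0,0],-(uv[:,1]-K[1,2])/K[1,1],-np.ones(len(uv))]@E[:3,:3].T
    return E[:3,3]+d*((z-E[2,3])/d[:,2])[:,None]
def proj(p,X):
    K=np.array(p["K"]);E=np.array(p["extrinsics"]);c=(np.atleast_2d(X)-E[:3,3])@E[:3,:3]
    return np.c_[K[0,0]*c[:,0]/-c[:,2]+K[0,2],-K[1,1]*c[:,1]/-c[:,2]+K[1,2]]
def rect(p,mask,z,big=True):
    c=max(cv2.findContours(mask.astype(np.uint8),cv2.RETR_EXTERNAL,cv2.CHAIN_APPROX_NONE)[0],key=cv2.contourArea)[:,0]
    w=ray(p,c,z)[:,:2]*1000
    (cx,cy),(a,b),t=cv2.minAreaRect(w.astype(np.float32));return (round(cx,1),round(cy,1)),(round(a,1),round(b,1)),round(t,1)
E
python3 - <<'E'
from bench import eyes
from h import *
im=np.load("pics/wrist0.npy");p=eyes.camera_params("wrist")
hsv=cv2.cvtColor(im,cv2.COLOR_RGB2HSV)
crop=np.s_[80:245,115:305]
v=hsv[...,2].copy()
roi=np.zeros(v.shape,bool);roi[crop]=1
m=(v<75)&roi
# plate: dark region closed
mk=cv2.morphologyEx(m.astype(np.uint8),cv2.MORPH_CLOSE,np.ones((25,25)))
n,l,st,_=cv2.connectedComponentsWithStats(m.astype(np.uint8));k=1+st[1:,4].argmax();print(st[k])
print("plate",rect(p,l==k,0.034))
sl=(hsv[...,0]>80)&(hsv[...,0]<105)&(hsv[...,1]>70)&roi
sl[:, :125]=0
print("slide",rect(p,sl,0.039))
cv2.imwrite("pics/c1.png",cv2.resize(im[crop][:,:,::-1],None,fx=3.6,fy=3.6,interpolation=cv2.INTER_CUBIC))
E
```

```text
[  124    92   168   140 18223]
plate ((569.0, -2.9), (165.3, 185.4), 89.2)
slide ((542.0, 2.0), (78.7, 32.6), 76.7)
```

View pics/c1.png

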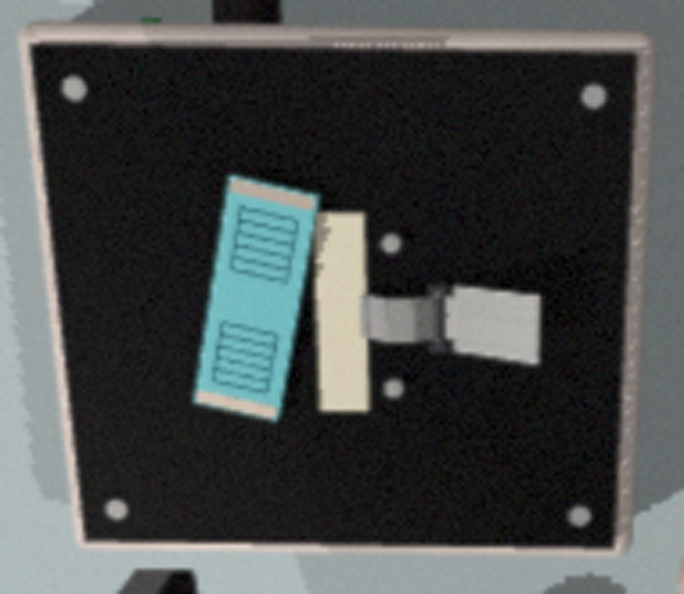

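The crop confirms it: the blue-green slide is at (255,300), leaning about 12° off the stage, with the window at (343,310), pins at (391,243) and (393,388), and heel at (495,325). The plate measures 185x165 mm and the slide about 78x32 mm, so sizes agree. Stage centre is (0.569,-0.003), yaw -0.8°; the slide is 27 mm short. I'll go above it and look from close by.

Call:
move_arm:
  moves:
    - [[0, -0.059, 0.15], [0, 0, 0.018], 1]
    - [[0, -0.059, 0.15], [0, 0, 0], 1]
    - [[0, -0.059, 0.15], [0, 0, 0], 1]
    - [[0, -0.059, 0.15], [0, 0, 0], 1]
    - [[0, -0.059, 0.15], [0, 0, 0], 1]
    - [[0, 0, 0], [0, 0, 0], 1]
    - [[0, 0, 0], [0, 0, 0], 1]

```text
clock: 0.85
position: [0.5665, 0.0006, 0.0817]
eef_rot: [[0.014, 1.0, -0.0], [1.0, -0.014, 0.0], [0.0, -0.0, -1.0]]
force: [0.6, 0.0, 1.2]
gripper_width: 0.0854
gripper_force: 0.0
```

```bash
python3 - <<'E'
from bench import eyes,sense
from h import *
s=sense();print(s['clock'],s['position'],s['eef_rot'].round(4).tolist() if hasattr(s['eef_rot'],'round') else s['eef_rot'])
p=eyes.camera_params("wrist");im=eyes.grab_frame("wrist");np.save("pics/w1.npy",im)
hsv=cv2.cvtColor(im,cv2.COLOR_RGB2HSV)
sl=(hsv[...,0]>80)&(hsv[...,0]<105)&(hsv[...,1]>90)&(hsv[...,2]>90)
print("slide",rect(p,sl,0.039))
c,yw=np.array([.569,-.0029]),np.deg2rad(-.8)
def st(x,y,z): return [c[0]+x*np.cos(yw)-y*np.sin(yw),c[1]+x*np.sin(yw)+y*np.cos(yw),.034+z]
o=im.copy()
for q in [(8,0,1),(17,24,4.5),(17,-24,4.5),(8,33,0),(8,-33,0),(-8,33,0),(-8,-33,0),(63.6,11,19),(63.6,-11,19),(49,0,11)]:
    u=proj(p,st(*(np.array(q)/1000)))[0];cv2.circle(o,tuple(int(round(v)) for v in u),2,(255,0,0),-1)
cv2.imwrite("pics/w1.png",cv2.resize(o[:,:,::-1],(800,600),interpolation=cv2.INTER_CUBIC))
E
```

```text
0.85 [0.56646623 0.00062689 0.08174371] [[0.0143, 0.9999, -0.0003], [0.9999, -0.0143, 0.0], [0.0, -0.0003, -1.0]]
slide ((545.3, 19.8), (22.9, 21.2), 74.9)
```

View pics/w1.png

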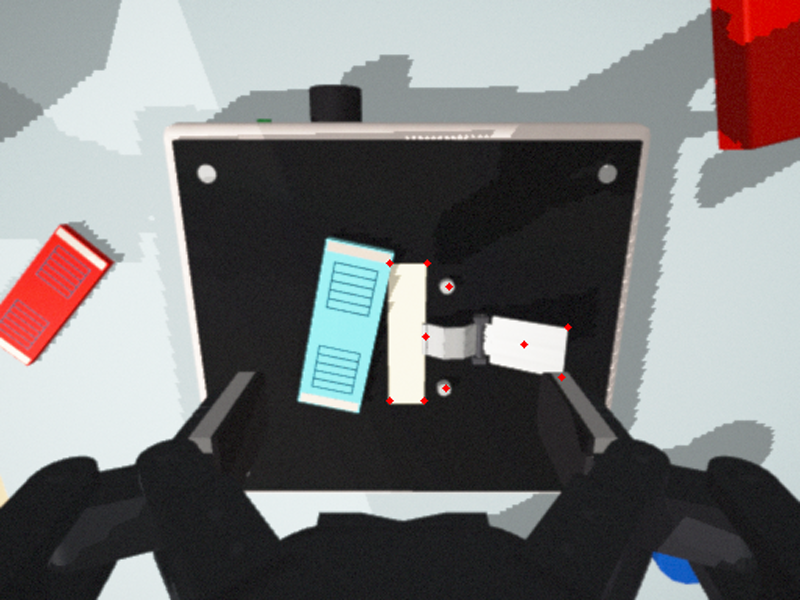

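The overlay of stage features falls on window corners, pins (447,287),(445,388) and heel to within about 1 mm, so the stage pose holds. The slide is at (345,325) and the fingertips at (250,375) and (560,375). Now I'll refine the slide and check the fingertip projection.

```bash
python3 - <<'E'
from bench import eyes,sense
from h import *
p=eyes.camera_params("wrist");im=np.load("pics/w1.npy")
hsv=cv2.cvtColor(im,cv2.COLOR_RGB2HSV)
m=((hsv[...,2]>110)).astype(np.uint8);m[:140]=0;m[270:]=0;m[:,:180]=0
m[:,262:]=0
sl=((hsv[...,0]>80)&(hsv[...,0]<105)&(hsv[...,1]>50)&(hsv[...,2]>90)).astype(np.uint8)
sl[:140]=0;sl[270:]=0;sl[:,:180]=0;sl[:,262:]=0
sl=cv2.morphologyEx(sl,cv2.MORPH_CLOSE,np.ones((9,9)))
(c,s,t)=rect(p,sl,0.039);print("slide (no ends)",c,s,t)
d=np.array(c)-[569,-2.9];a=np.deg2rad(.8);print("stage",d[0]*np.cos(a)-d[1]*np.sin(a),d[0]*np.sin(a)+d[1]*np.cos(a))
s=sense();T=np.array(s['position']);R=np.array(s['eef_rot'])
for y in(-.0425,-.057,.0425,.057):
  for x in(-.011,.011): print(x,y,(proj(p,T+R@[x,y,-.013])[0]*1.5625).round())
E
```

```text
slide (no ends) (542.1, 1.3) (77.9, 29.2) 76.7
stage -26.956019053274673 3.82400794971607
-0.011 -0.0425 [270. 426.]
0.011 -0.0425 [264. 364.]
-0.011 -0.057 [225. 426.]
0.011 -0.057 [217. 364.]
-0.011 0.0425 [532. 426.]
0.011 0.0425 [538. 364.]
-0.011 0.057 [577. 426.]
0.011 0.057 [585. 364.]
```

Call:
move_arm:
  moves:
    - [[0, -0.005, 0.1], [0, 0, 0], 1]
    - [[0, 0, 0.1], [0, 0, 0], 1]
    - [[0, 0, 0], [0, 0, 0], 1]
    - [[0, 0, 0], [0, 0, 0], 1]

```text
clock: 1.3
position: [0.5661, 0.0006, 0.0426]
eef_rot: [[0.014, 1.0, 0.002], [1.0, -0.014, -0.0], [-0.0, 0.002, -1.0]]
force: [0.1, 0.9, -0.2]
gripper_width: 0.0851
gripper_force: 0.0
```

```bash
python3 - <<'E'
from bench import eyes,sense
from h import *
s=sense();print(s['position'],s['force'])
ims=[]
for n in("side","wrist"):
    p=eyes.camera_params(n);im=eyes.grab_frame(n);ims.append(im)
    if n=="side": a=im[120:260,190:350]
    else: a=im[130:320,120:400]
    cv2.imwrite(f"pics/{n}2.npy.png",im[:,:,::-1]);ims[-1]=cv2.resize(a,(600 if n=="side" else 600,int(a.shape[0]*600/a.shape[1])),interpolation=cv2.INTER_CUBIC)
o=np.vstack(ims);o=cv2.resize(o,None,fx=600/o.shape[0],fy=600/o.shape[0]);print(o.shape)
cv2.imwrite("pics/v2.png",o[:,:,::-1])
E
```

```text
[0.56612877 0.00060896 0.04256492] [ 0.10573706  0.90058425 -0.24635941]
(600, 386, 3)
```

View pics/v2.png

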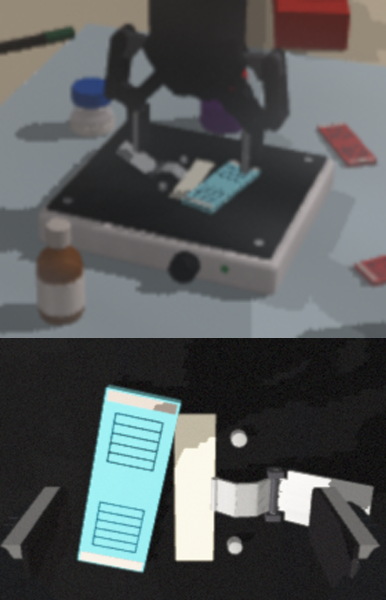

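The side picture shows both fingers over the stage, one above the heel (135,150), one just in front of the slide (245,165). In the wrist view the tips, at (58,488) and (313,488), clear the slide edge by several mm and the hinge ears by about 4 mm, as predicted. Descending.

Call:
move_arm:
  moves:
    - [[0, 0, 0.02], [0, 0, 0], 1]
    - [[0, 0, 0.02], [0, 0, 0], 1]
    - [[0, 0, 0.01], [0, 0, 0], 1]
    - [[0, 0, 0.01], [0, 0, 0], 1]
    - [[0, 0, 0.01], [0, 0, 0], 1]
    - [[0, 0, 0], [0, 0, 0], 1]
    - [[0, 0, 0], [0, 0, 0], 1]

```text
clock: 2.1
position: [0.5652, 0.0007, 0.0274]
eef_rot: [[0.014, 1.0, 0.0], [1.0, -0.014, -0.0], [-0.0, 0.0, -1.0]]
force: [-0.6, -0.5, 3.0]
gripper_width: 0.0856
gripper_force: 1.3
```

Call:
move_arm:
  moves:
    - [[0, 0, 0.005], [0, 0, 0], 1]
    - [[0, 0, 0.005], [0, 0, 0], 1]
    - [[0, 0, 0.005], [0, 0, 0], 1]
    - [[0, 0, 0], [0, 0, 0], 1]
    - [[0, 0, 0], [0, 0, 0], 1]

```text
clock: 2.6
position: [0.5652, 0.0007, 0.0244]
eef_rot: [[0.014, 1.0, 0.0], [1.0, -0.014, -0.0], [-0.0, 0.0, -1.0]]
force: [2.3, 0.0, 4.8]
gripper_width: 0.0853
gripper_force: 2.0
```

```bash
python3 - <<'E'
from bench import eyes,sense
from h import *
s=sense();print(s['position'],s['force'],s['wrist_torque'])
ims=[]
for n in("side","wrist"):
    im=eyes.grab_frame(n)
    a=im[120:220,210:330] if n=="side" else im[130:320,120:400]
    ims.append(cv2.resize(a,(430,int(a.shape[0]*430/a.shape[1])),interpolation=cv2.INTER_CUBIC))
o=np.vstack(ims)[:600];print(o.shape,ims[0].shape)
cv2.imwrite("pics/v3.png",o[:,:,::-1])
E
```

```text
[0.56523161 0.00066223 0.02436371] [2.31041836e+00 6.26809952e-05 4.76467602e+00] [ 0.00728892 -0.5790012  -0.00600023]
(600, 430, 3) (358, 430, 3)
```

View pics/v3.png

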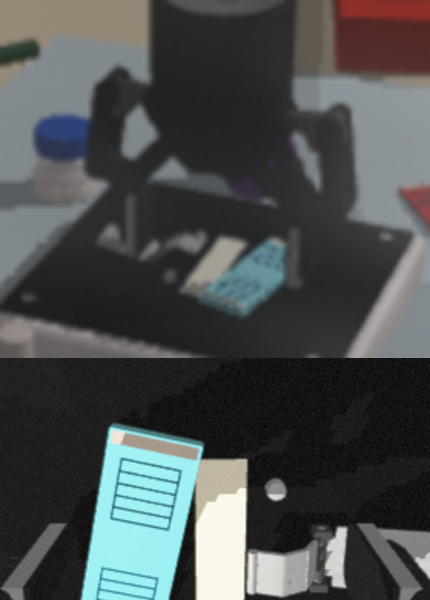

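Both fingers are down: the heel is pressed by the finger at (130,225), the nose is lifted in the wrist crop at (250,570), and the other finger stands at (295,250) beside the slide's front edge. A little further down to seat the heel.

Call:
move_arm:
  moves:
    - [[0, 0, 0.005], [0, 0, 0], 1]
    - [[0, 0, 0], [0, 0, 0], 1]
    - [[0, 0, 0], [0, 0, 0], 1]

```text
clock: 3.0
position: [0.5651, 0.0007, 0.0233]
eef_rot: [[0.014, 1.0, 0.0], [1.0, -0.014, -0.0], [-0.0, 0.0, -1.0]]
force: [2.0, 0.2, 4.9]
gripper_width: 0.0857
gripper_force: 2.3
```

Call:
move_arm:
  moves:
    - [[0, 0.01, 0], [0, 0, 0], 1]
    - [[0, 0.01, 0], [0, 0, 0], 1]
    - [[0, 0.01, 0], [0, 0, 0], 1]
    - [[0, 0.01, 0], [0, 0, 0], 1]
    - [[0, 0.01, 0], [0, 0, 0], 1]
    - [[0, 0.01, 0], [0, 0, 0], 1]
    - [[0, 0.01, 0], [0, 0, 0], 1]
    - [[0, 0, 0], [0, 0, 0], 1]
    - [[0, 0, 0], [0, 0, 0], 1]

```text
clock: 3.9
position: [0.5796, 0.0005, 0.0234]
eef_rot: [[0.014, 1.0, 0.001], [1.0, -0.014, -0.0], [-0.0, 0.001, -1.0]]
force: [0.6, 0.9, 3.4]
gripper_width: 0.0854
gripper_force: 1.2
```

```bash
python3 - <<'E'
from bench import eyes,sense
from h import *
s=sense();print(s['position'],s['force'])
ims=[]
for n in("side","wrist"):
    im=eyes.grab_frame(n)
    a=im[120:220,210:330] if n=="side" else im[120:320,120:400]
    ims.append(cv2.resize(a,(400,int(a.shape[0]*400/a.shape[1])),interpolation=cv2.INTER_CUBIC))
h=max(i.shape[0] for i in ims)
o=np.hstack([np.pad(i,((0,h-i.shape[0]),(0,0),(0,0))) for i in ims]);print(o.shape)
cv2.imwrite("pics/v4.png",o[:,:,::-1])
E
```

```text
[5.79553657e-01 4.50066211e-04 2.33823348e-02] [0.58105951 0.85206433 3.44768316]
(333, 800, 3)
```

View pics/v4.png

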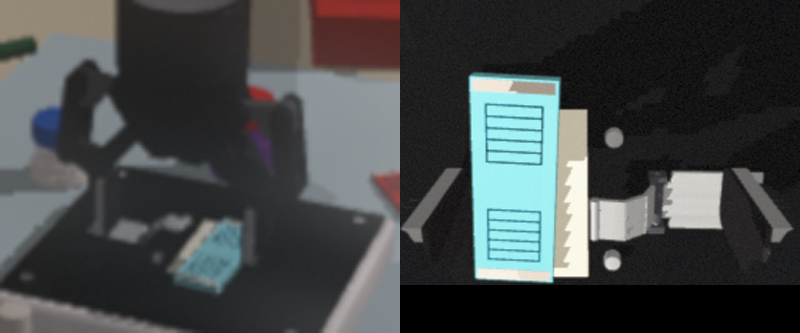

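The slide is now square and still in front of the clip (wrist crop (515,175)), the nose is lifted at (595,215), and the heel finger sits at (735,200). I'll continue with a mix of shifting and closing, raising the hand to offset the pads' swing.

Call:
move_arm:
  moves:
    - [[0, 0.006, -0.0035], [0, 0, 0], 0.98]
    - [[0, 0.006, -0.0035], [0, 0, 0], 0.96]
    - [[0, 0.006, -0.0035], [0, 0, 0], 0.94]
    - [[0, 0, 0], [0, 0, 0], 0.94]
    - [[0, 0, 0], [0, 0, 0], 0.94]
  newtons: 20

```text
clock: 4.5
position: [0.5826, 0.0004, 0.0254]
eef_rot: [[0.014, 1.0, 0.0], [1.0, -0.014, -0.0], [-0.0, 0.0, -1.0]]
force: [-0.9, 0.4, 2.4]
gripper_width: 0.0805
gripper_force: 1.2
```

Call:
move_arm:
  moves:
    - [[0, 0.008, -0.003], [0, 0, 0], 0.92]
    - [[0, 0.008, -0.003], [0, 0, 0], 0.9]
    - [[0, 0.008, -0.003], [0, 0, 0], 0.88]
    - [[0, 0, 0], [0, 0, 0], 0.88]
    - [[0, 0, 0], [0, 0, 0], 0.88]

```text
clock: 5.0
position: [0.5877, 0.0004, 0.0272]
eef_rot: [[0.014, 1.0, 0.0], [1.0, -0.014, -0.0], [-0.0, 0.0, -1.0]]
force: [0.6, -0.0, 1.4]
gripper_width: 0.0752
gripper_force: 1.1
```

```bash
cat > look.py <<'E'
import sys
from bench import eyes,sense
from h import *
s=sense();print(s['position'],s['force'])
p=eyes.camera_params("wrist");im=eyes.grab_frame("wrist")
hsv=cv2.cvtColor(im,cv2.COLOR_RGB2HSV)
sl=((hsv[...,0]>80)&(hsv[...,0]<105)&(hsv[...,1]>50)&(hsv[...,2]>60)).astype(np.uint8)
sl[:110]=0;sl[:,:130]=0;sl[:,330:]=0
sl=cv2.morphologyEx(sl,cv2.MORPH_CLOSE,np.ones((9,9)))
c,sz,t=rect(p,sl,0.039);d=np.array(c)-[569,-2.9];a=np.deg2rad(.8)
print("slide",sz,t,"stage",d[0]*np.cos(a)-d[1]*np.sin(a),d[0]*np.sin(a)+d[1]*np.cos(a))
a=eyes.grab_frame("side")[120:220,210:330];b=im[120:320,120:400]
ims=[cv2.resize(i,(400,int(i.shape[0]*400/i.shape[1])),interpolation=cv2.INTER_CUBIC) for i in(a,b)]
h=max(i.shape[0] for i in ims)
cv2.imwrite(f"pics/{sys.argv[1]}.png",np.hstack([np.pad(i,((0,h-i.shape[0]),(0,0),(0,0))) for i in ims])[:,:,::-1])
E
python3 look.py v5
```

```text
[5.87659894e-01 3.56995569e-04 2.72392119e-02] [ 0.6376895  -0.03277766  1.40021024]
slide (77.6, 29.3) 89.2 stage -4.600089056483715 7.136468361340836
```

View pics/v5.png

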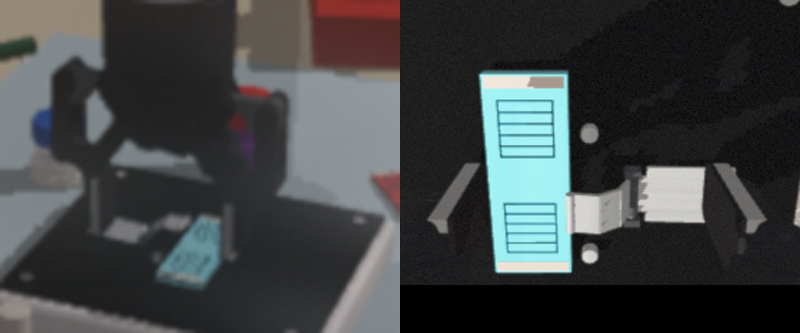

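The slide is square, about 4.6 mm short of home, with its leading edge at the nose (570,210) and the pins just ahead at (589,133) and (589,254). Force is trending down, so I'll lower slightly, then finish the push.

Call:
move_arm:
  moves:
    - [[0, 0, 0.004], [0, 0, 0], 0.88]
    - [[0, 0, 0], [0, 0, 0], 0.88]
    - [[0, 0, 0], [0, 0, 0], 0.88]

```text
clock: 5.4
position: [0.5876, 0.0003, 0.0264]
eef_rot: [[0.014, 1.0, 0.0], [1.0, -0.014, -0.0], [-0.0, 0.0, -1.0]]
force: [2.4, -0.6, 2.4]
gripper_width: 0.0753
gripper_force: 1.1
```

Call:
move_arm:
  moves:
    - [[0, 0.006, 0], [0, 0, 0], 0.88]
    - [[0, 0.006, 0], [0, 0, 0], 0.88]
    - [[0, 0.006, 0], [0, 0, 0], 0.88]
    - [[0, 0, 0], [0, 0, 0], 0.88]
    - [[0, 0, 0], [0, 0, 0], 0.88]

```text
clock: 5.9
position: [0.591, 0.0003, 0.0264]
eef_rot: [[0.014, 1.0, 0.0], [1.0, -0.014, 0.0], [0.0, 0.0, -1.0]]
force: [-0.6, 0.3, 1.5]
gripper_width: 0.0748
gripper_force: 1.1
```

Call:
move_arm:
  moves:
    - [[0, 0.004, 0], [0, 0, 0], 0.88]
    - [[0, 0.003, 0], [0, 0, 0], 0.88]
    - [[0, 0, 0], [0, 0, 0], 0.88]
    - [[0, 0, 0], [0, 0, 0], 0.88]

```text
clock: 6.3
position: [0.592, 0.0003, 0.0263]
eef_rot: [[0.014, 1.0, -0.001], [1.0, -0.014, 0.0], [0.0, -0.001, -1.0]]
force: [-4.5, 0.1, 4.4]
gripper_width: 0.0755
gripper_force: 2.9
```

Call:
move_arm:
  moves:
    - [[0, 0.003, 0], [0, 0, 0], 0.88]
    - [[0, 0, 0], [0, 0, 0], 0.88]
    - [[0, 0, 0], [0, 0, 0], 0.88]

```text
clock: 6.6
position: [0.5921, 0.0003, 0.0262]
eef_rot: [[0.014, 1.0, -0.002], [1.0, -0.014, 0.0], [0.0, -0.002, -1.0]]
force: [-6.9, -0.9, 5.8]
gripper_width: 0.0751
gripper_force: 4.3
```

```bash
python3 look.py v6
```

```text
[5.92106355e-01 3.46671264e-04 2.62441642e-02] [-6.893451   -0.94166298  5.7760771 ]
slide (77.9, 29.2) 89.2 stage -0.4949038359098868 6.793752291127611
```

View pics/v6.png

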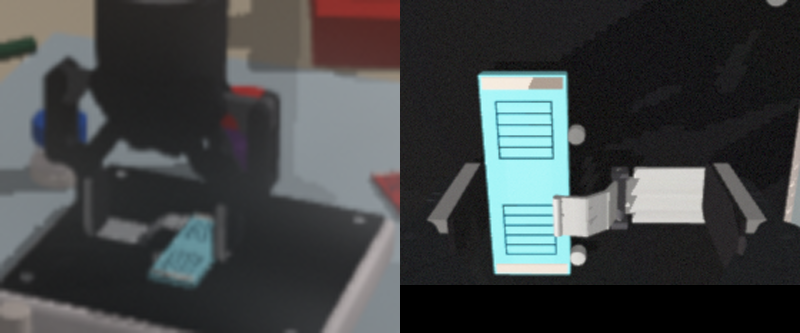

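The slide is home: its edge touches both pins (577,134) and (577,256), centre -0.5 mm, square, with the nose (558,215) over it. I'll back off 1.5 mm, then lift straight up.

Call:
move_arm:
  moves:
    - [[0, -0.005, 0], [0, 0, 0], 0.88]
    - [[0, -0.005, 0], [0, 0, 0], 0.88]
    - [[0, 0, -0.01], [0, 0, 0], 0.88]
    - [[0, 0, -0.01], [0, 0, 0], 0.88]
    - [[0, 0, -0.015], [0, 0, 0], 0.88]
    - [[0, 0, -0.02], [0, 0, 0], 0.88]
    - [[0, 0, -0.03], [0, 0, 0], 0.88]
    - [[0, 0, -0.1], [0, 0, 0], 0.88]
    - [[0, 0, -0.15], [0, 0, 0], 0.88]
    - [[0, 0, -0.1], [0, 0, 0], 0.88]
    - [[0, 0, 0], [0, 0, 0], 0.88]
    - [[0, 0, 0], [0, 0, 0], 0.88]

```text
clock: 7.9
position: [0.5911, 0.0003, 0.1138]
eef_rot: [[0.014, 1.0, 0.001], [1.0, -0.014, -0.0], [-0.0, 0.001, -1.0]]
force: [-0.5, 0.0, -0.6]
gripper_width: 0.0756
gripper_force: 0.0
```

```bash
sed -i 's/sl\[:,330:\]=0/sl[:,330:]=0;sl[300:]=0;sl[:,:190]=0/' look.py; python3 look.py v7
```

```text
[5.91124105e-01 3.07729363e-04 1.13788012e-01] [-0.52726565  0.00454899 -0.61847843]
slide (77.3, 29.8) 89.2 stage -0.5962903063447544 6.892346325494627
```

View pics/v7.png

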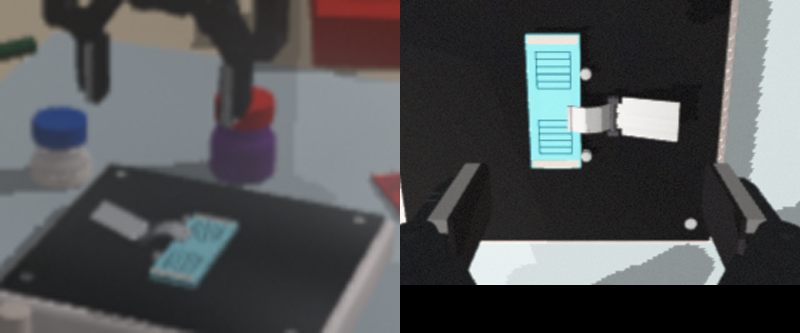

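The slide lies against both pins (585,74) and (586,156), centre -0.6 mm and square, with the clip nose resting on it at (572,118) and the hand clear.

```bash
python3 -c "
from bench import ticket
print(ticket.close_job())"
```

```text
the job is handed in; nothing more can be done
None
```

The job is handed in, though the verdict was not shown: the slide sits against both stop pins (measured about 0.6 mm short along the push, 7 mm sideways, square), the released clip's nose rests on it, and the hand is clear.

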